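# Assemble the tip gauge and set sprung tweezers to its ring

## Robot

A 6-joint arm with a two-finger parallel gripper is mounted at the origin on a cart in front of the work surface, level with it; the furniture and walls round the work are solid. World frame = base frame: x ahead of the robot, y to its left, z up, the work surface at z = 0. Lengths are in m, angles in rad, forces in N, time in s.
With the tool pointing down it reaches from about 0.4 to 0.825 m from the base axis. Payload 7 kg.
Tool frame: the origin (TCP) lies at the very end of the fingers, on their centre line; the grasp point (between the pads) lies grip_depth behind it (grip_depth is the distance from the TCP to the grasp point, in m); z points along the fingers, y is the direction in which the jaws open and shut (so a half turn about z gives the same grasp; the last joint's range is limited). The gripper opens to 85 mm and grips with 20 to 120 N. Pads are 22 mm wide; open, the fingers measure 114 mm over their backs; the gripper's body (76 mm by 85 mm) begins 54 mm behind the grasp point. The pads swing forward as they close: fully open they stand 13 mm farther back than shut.
Start: joints at [1.59, 0.359, 0.012, 0, -1.224, -0.288], TCP at [0.179, 0.651, 0.231] pointing down, gripper open.
Joint ranges: [-3.07, 3.07], [-1.43, 2.12], [-1.02, 1.25], [-3.03, 1.67], [-3.05, -0], [-3.03, 3.03]. Speed limits (rad/s): [2.39, 2.39, 3.01, 3.14, 3.14, 3.14].

## Interface

Orientations are given as a 3x3 rotation matrix whose columns are the frame's x, y, z axes.
In Python, from station import * gives the robot as it stands.
- The arm moves only by the tool step_arm, never from a script. Its argument "rows" is a list of rows, each a list of 4 numbers: the shift along the tool's x, y, z in cm, then the turn about the tool's z in rad. A call has exactly 5 rows; each row is the pose to reach, as a shift and turn from the pose measured when the call began, along the tool's axes at that moment; what a row does not reach only later rows make up. A row lasts 1/8 s, in which the tool goes at most 62.5 mm and 10.7 degrees, less where a joint would pass 70% of its speed; a pose out of reach is approached as far as the arm can. A call with a gripper value outside its range is refused whole. "fingers" is the opening in per cent of the stroke, from 0 (shut) to 100 (fully open), set as the call begins (left out, the last holds). The fingers move at their own pace and stop on an object; the grip force is fixed at half the most. Time passes only in rows, so rows that repeat a pose let the fingers close, or fill a call up. It gives the time, the measured TCP pose, the force and the opening at its end, in the units of the state.
- get_obs(): the state, without advancing time (a new reading comes with each control period).
- capture(name): name is "scene" or "top" or "wrist"; returns the picture (420x560x3 uint8, red, green, blue); there is no depth.
- camera_info(name): a dict with "vfov" (degrees; the focal length in pixels is half the picture's height over the tangent of half this angle, whatever the lens; pixels are square), "cx", "cy" (the principal point, pixels), "view" (4x4, takes a point from world to camera coordinates). Camera axes: x right, y up, looking along -z (the intrinsics and any distortion apply to the point x, -y, -z); pixel columns grow to the right and rows downward; lengths in m; the calibration is good to about 2 mm. A picture is of the moment at which its call begins: read the wrist's pose just before it. camera_info takes no time and is no camera call; for the wrist camera it gives the pose at the moment of the call.
- finish_job(): hands the job in, once; it reports no verdict.
The state is a dict: "time_s": time; "q": joint angles; "qvel": joint speeds; "joint_efforts": joint torques, N m; "tcp_pos": TCP position; "orientation": TCP orientation; "force": force on the tool from outside, world axes, zero at the start; "moment": the same for the moment, N m; "finger_gap": opening from 0.0 (shut) to 1.0 (fully open).
Only numpy, scipy, OpenCV 4.12 (cv2) and the standard library are available. Lean on these libraries where they do the work, as an engineer would, in place of code of your own. Each camera call takes 0.05 s, during which the arm holds its last target. There are 200 camera calls.

## Task

Build up the tip gauge in its nest: lay the blue spacer frame squarely on the grey body between the four corner posts and let go, then the white gauge plate on top of it, ring side up. Then take the sprung tweezers off their stand by the green grips, bring the tips close above the plate (about 1 cm, not touching it) centred on the black ring, and squeeze so that the two tips stand over opposite sides of the ring. Finish while holding the tweezers there in the air with the tip gap steady at the ring's width; never pinch the tips shut, and leave the beaker, the brass weight and the tape roll alone.

Things in the scene. Friction and masses are not known exactly. Their poses are not given: they have to be found in the camera images.
- nest: Fixture fixed to the worktop: base 84x84x5 mm, grey pedestal (the body) 40x40 mm with its top 18 mm up, four L-shaped corner posts 6 mm thick, tops 40 mm up, round a 53x53 mm square pocket with a lead-in. Mid-side the pocket is open 34 mm wide, down to the base, for the fingers. Origin: middle, at worktop height; x, y along the pocket's sides, z up.
- spacer: Loose blue square frame 50x50 mm, 14 mm high, with a 22 mm square opening, 50 g. Lies flat on the worktop. Origin: centre of its underside; x and y parallel to its sides. Seated, its underside is 18 mm above the worktop.
- gauge_plate: Loose white square plate 50x50 mm, 14 mm thick, 70 g, lying flat with its marked face up: a black ring at its centre, 14 mm in mean diameter with a 2.5 mm wide line. Origin: centre of its underside; x and y parallel to its sides. Seated on the spacer, its underside is 32 mm and its top 46 mm above the worktop.
- stand: Grey stand fixed to the worktop: base 150x46x5 mm, two rests that carry the tweezers 30 mm up: a rear one 90 mm behind and a front one (84 mm wide, low end lips) 33 mm ahead of its origin; between them fingers can reach down outside the base. Origin at worktop height, about straight below the tweezers' origin; +x towards the tips.
- tweezers: Loose steel tweezers, 150 mm, 56 g, lying level on the stand, squeezed sideways. Origin: midway between the green grips at their underside (30 mm up on the stand); +x to the tips, +y to the left blade. Grips 34 mm long (x -17 to 17), 12 mm high; 51 mm over their outsides when open, 34 mm and parallel at the ring's gap. Tips 55 mm ahead of the origin and 16 mm below it; hinges 85 mm behind.
- blade_left (a joint): Squeeze angle of the left blade, rad; the right one turns equally. 0: sprung open, tip gap 42 mm. 0.10: gap 14 mm, the ring's diameter. 0.145: stop, tips almost shut. Gap in mm = 42 - 280 x angle; 1 mm between the grips is about 0.006. The spring pushes each grip out with 3 N when open, 8 N at 0.10.
- tip_left (a point): Point of the left blade's tip (the blade end is 3 mm thick).
- tip_right (a point): Point of the right blade's tip.
- beaker: Bystander: clear beaker 48 mm wide, 57 mm high. Origin: centre of its underside.
- cal_weight: Bystander: brass weight 20 mm wide, 33 mm high. Origin: centre of its underside.
- tape_roll: Bystander: yellow tape roll lying flat, 66 mm wide, 23 mm high. Origin: centre of its underside.

How it is judged:
On the way, in this order (a step that is already met when the one before it is completed fails the run):
1. the spacer lies flat on the body in the nest, let go (z of spacer in the frame of nest between 0.0155 and 0.0205 m and horizontal distance between spacer and nest below 0.005 m and angle between spacer's own z axis and vertical below 0.06 rad and contact force between spacer and the fingers below 0.1 N), for 0.2 s.
2. the gauge plate lies flat on the spacer in the nest, let go (z of spacer in the frame of nest between 0.0155 and 0.0205 m and horizontal distance between each of spacer, gauge_plate and nest below 0.005 m and angle between each of spacer, gauge_plate's own z axis and vertical below 0.06 rad and z of gauge_plate in the frame of nest between 0.0295 and 0.0345 m and contact force between gauge_plate and the fingers below 0.1 N), for 0.2 s.
3. the tweezers are in the fingers, lifted clear of the stand (contact force between tweezers and the fingers above 1 N and contact force between tweezers and stand below 0.05 N and height (world z) of tweezers above 0.036 m), for 0.2 s.
At the end, for the whole second after the job is handed in: Spacer, then plate, flat in the nest (height 2.5 mm, centre 5 mm). Fingers hold the tweezers at rest, touching nothing else; tips 14 +- 2.5 mm apart, each within 11.5 mm of the plate centre from above and 1.5 to 25 mm over its top (z of spacer in the frame of nest between 0.0155 and 0.0205 m and horizontal distance between each of spacer, gauge_plate and nest below 0.005 m and angle between each of spacer, gauge_plate's own z axis and vertical below 0.06 rad and z of gauge_plate in the frame of nest between 0.0295 and 0.0345 m and horizontal distance between each of tip_left, tip_right and gauge_plate below 0.0115 m and z of tip_left in the frame of gauge_plate between 0.0155 and 0.039 m and z of tip_right in the frame of gauge_plate between 0.0155 and 0.039 m and distance between tip_left and tip_right between 0.0115 and 0.0165 m and linear speed of tweezers below 0.02 m/s and velocity of joint blade_left between -0.03 and 0.03 rad/s and height (world z) of tweezers above 0.045 m and contact force between tweezers and the fingers above 1 N and contact force between tweezers and gauge_plate below 0.1 N and contact force between tweezers and nest below 0.1 N and contact force between tweezers and spacer below 0.1 N and contact force between tweezers and stand below 0.1 N); the arm keeps its last pose, push and grip.
It fails at once if the tips are pinched shut (gap under 5 mm) (distance between tip_left and tip_right below 0.005 m).
It fails at once if the beaker is disturbed (moved more than 15 mm) (distance of beaker from where it was at the start of the episode above 0.015 m).
It fails at once if the cal weight is disturbed (moved more than 15 mm) (distance of cal_weight from where it was at the start of the episode above 0.015 m).
It fails at once if the tape roll is disturbed (moved more than 15 mm) (distance of tape_roll from where it was at the start of the episode above 0.015 m).
It also fails if it takes over 64 s, if anything falls off the work surface, if the arm or the gripper's body presses on something with over 40 N, if the wrist force passes 120 N, or if a joint passes its speed limit or range.

## Working session

There is one attempt and no reset: what is moved stays moved. The work goes in short steps, Python scripts to look and compute and a tool call to move; the robot and the scene stay as the last step left them, time stands still between calls to the robot, and variables do not carry over. Pictures are saved under pics/ and viewed, about 8 in all and at most 12, crops included, and the job is handed in when it is done.

Besides the shell and the picture viewer there is one more tool, called after "Call:" as name(argument=value, ...) on one line, values as JSON. step_arm: Moves the arm, as the interface text tells. Its arguments: {"type":"object","properties":{"rows":{"type":"array"},"fingers":{"type":"number"}},"required":["rows"]}

```bash
ls; mkdir -p pics; python3 - <<'E'
from station import *
import cv2,numpy as np
o=get_obs(); print(o)
for n in ("scene","top","wrist"):
    print(n,camera_info(n)); cv2.imwrite(f"pics/{n}0.png",capture(n)[:,:,::-1])
a=cv2.imread("pics/top0.png"); b=cv2.imread("pics/scene0.png")
E
```

```text
pics
{'time_s': 0.0, 'q': array([ 1.59009789e+00,  3.59395227e-01,  1.10894252e-02, -3.33914243e-04,
       -1.22407149e+00, -2.88095339e-01]), 'qvel': array([ 0.00056217,  0.00166048, -0.00073547, -0.00022415, -0.00021172,
       -0.00136005]), 'joint_efforts': array([ 1.69117677e-03, -5.83314121e+01,  2.93406808e+01,  6.93643749e+00,
       -6.05896086e-03, -9.77875573e-06]), 'tcp_pos': array([0.17916478, 0.65031657, 0.2303745 ]), 'orientation': array([[ 9.64061747e-01, -2.65678127e-01, -2.83471993e-04],
       [-2.65678237e-01, -9.64060453e-01, -1.58670841e-03],
       [ 1.48269581e-04,  1.60499723e-03, -9.99998701e-01]]), 'force': array([0.18202279, 0.05161884, 0.26478521]), 'moment': array([-0.02271414,  0.01471327,  0.01398475]), 'finger_gap': 0.9986968872613318}
scene {'vfov': 46.2679597772991, 'cx': 274.12211976538384, 'cy': 206.5473423388914, 'view': array([[-0.63103818, -0.77571113,  0.00794138,  0.28444805],
       [ 0.42904655, -0.34046243,  0.83666265, -0.27690312],
       [-0.64630479,  0.5313733 ,  0.54766098, -0.75897556],
       [ 0.        ,  0.        ,  0.        ,  1.        ]])}
top {'vfov': 53.5954426917723, 'cx': 283.29501351181, 'cy': 214.67993080628008, 'view': array([[ 0.0164437 , -0.99986369, -0.00148841, -0.03199477],
       [ 0.99717081,  0.01629017,  0.07338255, -0.53339461],
       [-0.0733483 , -0.00269088,  0.99730276, -1.15989848],
       [ 0.        ,  0.        ,  0.        ,  1.        ]])}
wrist {'vfov': 67.64448959920823, 'cx': 277.67977391003086, 'cy': 210.42020513572808, 'view': array([[-0.26500962, -0.96424243,  0.00253575,  0.67402177],
       [ 0.91170627, -0.25142522, -0.32492621,  0.04284546],
       [ 0.31394519, -0.08379671,  0.94573597, -0.38110415],
       [ 0.        ,  0.        ,  0.        ,  1.        ]])}
```

View pics/top0.png

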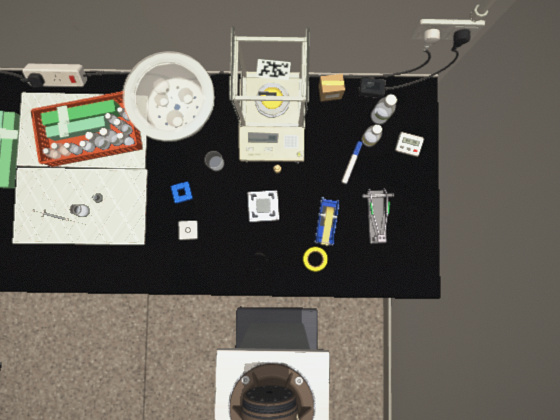

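View pics/scene0.png

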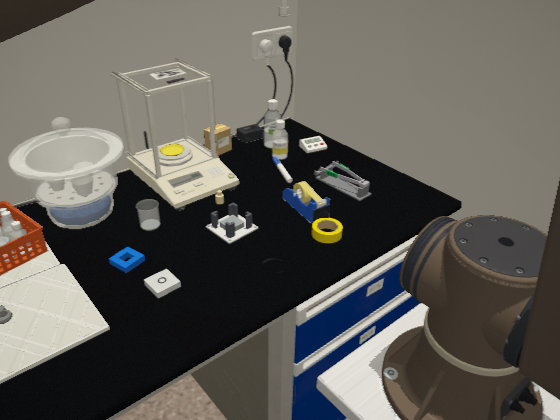

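Top view: blue spacer at about (181,192), plate at (188,230), nest at (263,206), tweezers on stand near (377,215) with tips apparently up (+x), beaker (214,160), weight (277,168), tape roll (315,259). The scene view agrees.

```bash
cat > h.py <<'E'
from station import *
import cv2,numpy as np
def ray(name,uv,z,info=None):
    c=info or camera_info(name); f=210/np.tan(np.radians(c["vfov"]/2)); V=c["view"]; R=V[:3,:3]; C=-R.T@V[:3,3]
    uv=np.atleast_2d(np.array(uv,float)); d=np.c_[(uv[:,0]-c["cx"])/f,-(uv[:,1]-c["cy"])/f,-np.ones(len(uv))]@R
    return C+d*((z-C[2])/d[:,2])[:,None]
def proj(name,P,info=None):
    c=info or camera_info(name); f=210/np.tan(np.radians(c["vfov"]/2)); V=c["view"]
    p=np.atleast_2d(P)@V[:3,:3].T+V[:3,3]; return np.c_[c["cx"]+f*p[:,0]/-p[:,2],c["cy"]-f*p[:,1]/-p[:,2]]
def tool(P,o=None):   # world point -> tool-frame cm
    o=o or get_obs(); return (np.array(P)-o["tcp_pos"])@o["orientation"]*100
E
python3 - <<'E'
from h import *
i=camera_info("top")
for n,uv,z in [("spacer",(181,192),.014),("plate",(188,230),.014),("nest",(263,206),.018),("nestcorners",(248,191),.005),("",(279,221),.005),("stand front",(378,193),.03),("stand rear",(378,242),.03),("grips",(377,212),.04),("beaker",(214,160),.03),("weight",(277,168),.02),("tape",(315,259),.02),("disp L",(317,225),.05),("disp R",(340,225),.05)]:
    print(n,ray("top",uv,z,i)[0].round(3))
im=cv2.imread("pics/top0.png")[170:270,150:420]
cv2.imwrite("pics/topc.png",cv2.resize(im,None,fx=2.96,fy=2.96,interpolation=cv2.INTER_CUBIC))
E
```

```text
spacer [0.595 0.271 0.014]
plate [0.486 0.247 0.014]
nest [0.558 0.035 0.018]
nestcorners [0.602 0.08  0.005]
 [ 0.517 -0.011  0.005]
stand front [ 0.599 -0.289  0.03 ]
stand rear [ 0.461 -0.289  0.03 ]
grips [ 0.544 -0.284  0.04 ]
beaker [0.686 0.176 0.03 ]
weight [ 0.667 -0.003  0.02 ]
tape [ 0.41  -0.114  0.02 ]
disp L [ 0.505 -0.117  0.05 ]
disp R [ 0.506 -0.18   0.05 ]
```

View pics/topc.png

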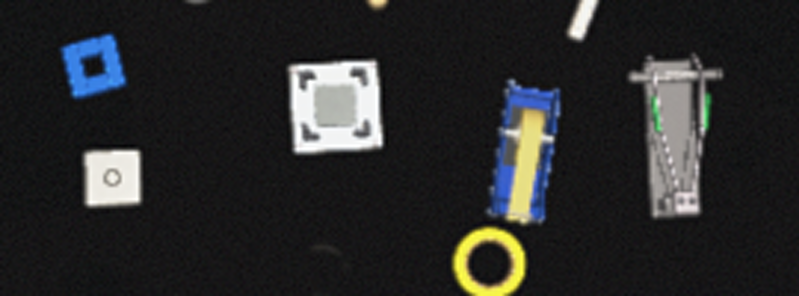

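```bash
python3 - <<'E'
from h import *
o=get_obs(); c=camera_info("wrist"); V=c["view"]; C=-V[:3,:3].T@V[:3,3]
print("cam in tool cm",tool(C,o),"look axis in tool",(-V[2,:3])@o["orientation"])
print("centre ray at z=.014",ray("wrist",(280,210),.014,c), "TCP px",proj("wrist",o["tcp_pos"],c), proj("wrist",o["tcp_pos"]+[0,0,-.2],c))
for n,P in [("spacer",[.595,.271,.014]),("plate",[.486,.247,.014]),("mid",[.54,.26,.2])]: print(n,proj("wrist",P,c),tool(P,o))
E
```

```text
cam in tool cm [  8.29252775  -0.02420601 -14.21766583] look axis in tool [-0.32505297  0.00120267  0.94569505]
centre ray at z=.014 [[0.1399152  0.65780848 0.014     ]] TCP px [[277.75481883 272.96053157]] [[277.30023577 181.11231687]]
spacer [[ 670.08042013 -577.84787106]] [50.16396453 25.50483853 21.6959843 ]
plate [[ 685.63563871 -346.36087651]] [40.29306126 30.71398816 21.70135304]
mid [[ 2265.76680316 -2655.70880793]] [45.15611549 28.04994706  3.0985686 ]
```

Call:
step_arm(rows=[[5.3, 3.0, -0.4, 0], [10.6, 6.0, -0.8, -0.05], [15.9, 9.1, -1.2, -0.12], [21.2, 12.1, -1.6, -0.2], [26.5, 15.2, -2, -0.27]], fingers=100)

```text
time_s: 0.78
tcp_pos: [0.3953, 0.4319, 0.2509]
orientation: [[1.0, 0.004, -0.0], [0.004, -1.0, -0.001], [-0.0, 0.001, -1.0]]
force: [1.6, 1.1, -0.6]
finger_gap: 0.997
```

```bash
python3 - <<'E'
from h import *
o=get_obs(); print(o["time_s"],o["tcp_pos"],o["orientation"].round(3),o["q"]); print(tool([.565,.26,.25],o))
E
```

```text
0.775 [0.39530932 0.43187564 0.25087889] [[ 1.     0.004 -0.   ]
 [ 0.004 -1.    -0.001]
 [-0.     0.001 -1.   ]] [ 1.16353211e+00  2.00894094e-01 -1.61100137e-01  3.17016117e-04
 -1.21011518e+00  4.11048622e-01]
[16.90199288 17.25342454  0.1064265 ]
```

Call:
step_arm(rows=[[4.3, 4.3, 0, -0.1], [8.6, 8.6, 0, -0.19], [12.8, 12.9, 0, -0.19], [16.9, 17.2, 0, -0.19], [16.9, 17.2, 0, -0.19]])

```text
time_s: 1.4
tcp_pos: [0.5669, 0.2572, 0.2503]
orientation: [[0.982, 0.188, -0.001], [0.188, -0.982, -0.002], [-0.002, 0.002, -1.0]]
force: [-1.3, 0.4, 0.0]
finger_gap: 0.998
```

```bash
python3 - <<'E'
from h import *
o=get_obs(); c=camera_info("wrist"); im=capture("wrist"); cv2.imwrite("pics/w1.png",im[:,:,::-1]); np.save("w1.npy",c)
print(o["tcp_pos"],o["orientation"].round(3),np.abs(o["qvel"]).max())
hsv=cv2.cvtColor(im,cv2.COLOR_RGB2HSV)
m=cv2.inRange(hsv,(95,120,60),(130,255,255))
for cnt in cv2.findContours(m,0,2)[0]:
    if cv2.contourArea(cnt)>300:
        h=cv2.convexHull(cnt); print(cv2.contourArea(cnt),cv2.approxPolyDP(h,6,True).reshape(-1,2).tolist())
E
```

```text
[0.56694393 0.25724174 0.25025848] [[ 0.982  0.188 -0.001]
 [ 0.188 -0.982 -0.002]
 [-0.002  0.002 -1.   ]] 0.06299706658757
1961.5 [[545, 315], [516, 291], [559, 229], [559, 308]]
1808.5 [[290, 126], [294, 168], [254, 172], [249, 130]]
```

View pics/w1.png

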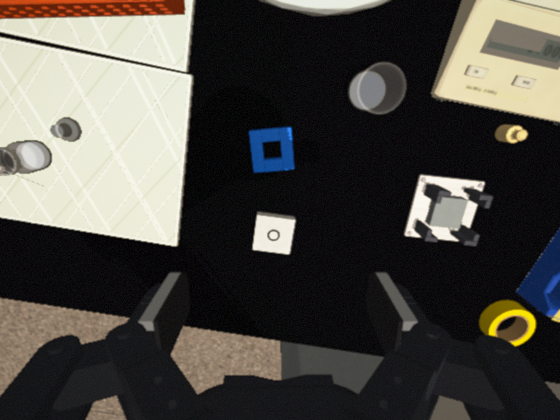

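```bash
python3 - <<'E'
from h import *
o=get_obs(); c=np.load("w1.npy",allow_pickle=True).item(); im=cv2.imread("pics/w1.png")
def show(n,uv,z):
    P=ray("wrist",uv,z,c); e=[np.linalg.norm(P[i]-P[i-1]).round(4) for i in range(4)]
    print(n,P.mean(0).round(4),e,[np.arctan2(*(P[i]-P[i-1])[[1,0]]).round(3) for i in range(4)],tool(P.mean(0),o).round(2))
show("spacer",[[290,126],[294,168],[254,172],[249,130]],.014)
g=cv2.inRange(im,(170,170,170),(255,255,255))
for cnt in cv2.findContours(g,0,2)[0]:
    if 800<cv2.contourArea(cnt)<9000:
        q=cv2.approxPolyDP(cv2.convexHull(cnt),5,True).reshape(-1,2); print(q.tolist())
        if len(q)==4: show("?",q,.014)
print("nest",ray("wrist",(448,211),.018,c)[0])
E
```

```text
spacer [0.5948 0.2695 0.014 ] [np.float64(0.0482), np.float64(0.0499), np.float64(0.0492), np.float64(0.0502)] [np.float64(-1.287), np.float64(-2.841), np.float64(1.861), np.float64(0.282)] [ 3.08 -0.55 23.63]
[[258, 215], [294, 220], [288, 253], [253, 248]]
? [0.4866 0.2474 0.014 ] [np.float64(0.0474), np.float64(0.0468), np.float64(0.0478), np.float64(0.0473)] [np.float64(0.028), np.float64(-1.529), np.float64(-3.104), np.float64(1.602)] [-7.96 -0.43 23.65]
[[421, 175], [483, 182], [457, 240], [405, 234]]
? [0.5617 0.0432 0.014 ] [np.float64(0.0794), np.float64(0.0789), np.float64(0.0806), np.float64(0.0706)] [np.float64(0.073), np.float64(-1.494), np.float64(3.112), np.float64(1.637)] [-4.45 21.04 23.68]
[[482, 0], [506, 0], [559, 17], [559, 119], [438, 93]]
[[192, 0], [185, 70], [0, 31], [2, 19]]
? [0.6827 0.4768 0.014 ] [np.float64(0.202), np.float64(0.0678), np.float64(0.1966), np.float64(0.0124)] [np.float64(-1.295), np.float64(3.128), np.float64(1.566), np.float64(-0.255)] [ 15.63 -19.25  23.58]
nest [0.56134476 0.0362062  0.018     ]
```

Call:
step_arm(rows=[[1.5, -0.3, 4, -0.09], [3.1, -0.5, 8.5, -0.09], [3.1, -0.5, 9, -0.09], [3.1, -0.5, 9, -0.09], [3.1, -0.5, 9, -0.09]])

```text
time_s: 2.08
tcp_pos: [0.5956, 0.2702, 0.1626]
orientation: [[0.961, 0.278, 0.001], [0.278, -0.961, -0.0], [0.001, 0.001, -1.0]]
force: [-0.5, 0.0, 0.2]
finger_gap: 1.003
```

```bash
cat >> h.py <<'E'
def quad(mask,z,c,o,n,amin=1500,amax=60000,zh=None):
    for cnt in cv2.findContours(mask,cv2.RETR_CCOMP,2)[0]:
        a=cv2.contourArea(cnt)
        if amin<a<amax:
            q=cv2.approxPolyDP(cv2.convexHull(cnt),8,True).reshape(-1,2); q=q.tolist()
            if len(q)!=4: print("skip",a,q); continue
            P=ray("wrist",q,z,c); d=[P[i]-P[i-1] for i in range(4)]
            ang=[(np.arctan2(e[1],e[0])+np.pi/4)%(np.pi/2)-np.pi/4 for e in d]
            print(n,q,P.mean(0).round(4),"sides",[round(np.linalg.norm(e)*1e3,1) for e in d],"yaw",np.round(ang,3),"toolcm",tool(P.mean(0),o).round(2))
def look(f):
    o=get_obs(); c=camera_info("wrist"); im=capture("wrist")[:,:,::-1].copy(); cv2.imwrite(f"pics/{f}.png",im)
    R=o["orientation"]; print(o["time_s"],o["tcp_pos"].round(4),"yaw",np.arctan2(R[1,0],R[0,0]).round(3),"gap",o["finger_gap"])
    return o,c,im
E
python3 - <<'E'
from h import *
import station
print([n for n in dir(station) if not n.startswith('_')], getattr(station,'grip_depth',None))
o,c,im=look("w2")
hsv=cv2.cvtColor(im,cv2.COLOR_BGR2HSV)
quad(cv2.inRange(hsv,(95,120,60),(130,255,255)),.014,c,o,"spacer")
E
```

```text
['PlanningError', 'camera_info', 'capture', 'finish_job', 'get_obs', 'grip_depth'] 0.0187
2.075 [0.5956 0.2702 0.1626] yaw 0.281 gap 1.0030951137379094
spacer [[303, 168], [303, 220], [254, 220], [253, 168]] [0.5949 0.2697 0.014 ] sides [np.float64(46.9), np.float64(52.1), np.float64(48.6), np.float64(52.1)] yaw [0.282 0.308 0.281 0.275] toolcm [-0.1   0.02 14.86]
```

View pics/w2.png

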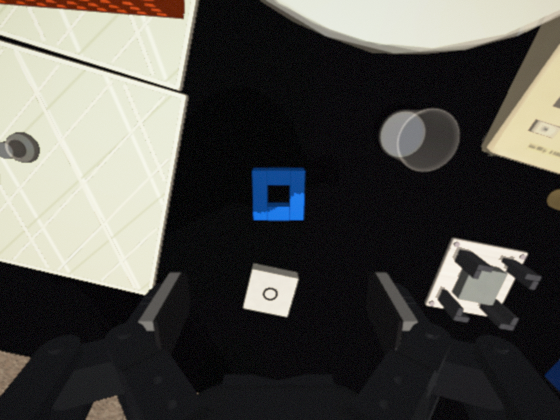

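Call:
step_arm(rows=[[-0.2, 0, 5, 0], [-0.2, 0, 10, 0], [-0.2, 0, 14.5, 0], [-0.2, 0, 16, 0], [-0.2, 0, 16.1, 0]])

```text
time_s: 2.75
tcp_pos: [0.5942, 0.2698, 0.0021]
orientation: [[0.961, 0.278, 0.002], [0.278, -0.961, -0.0], [0.002, 0.001, -1.0]]
force: [0.4, -0.4, 1.0]
finger_gap: 1.004
```

Call:
step_arm(rows=[[0, 0, 0, 0], [0, 0, 0, 0], [0, 0, 0, 0], [0, 0, 0, 0], [0, 0, 0, 0]], fingers=30)

```text
time_s: 3.38
tcp_pos: [0.5954, 0.2707, 0.0046]
orientation: [[0.961, 0.278, 0.005], [0.278, -0.961, 0.002], [0.005, -0.0, -1.0]]
force: [-2.3, 0.8, 7.5]
finger_gap: 0.564
```

Call:
step_arm(rows=[[0, 0, -3, 0], [0, 0, -8, 0], [-1.5, 3, -13, 0.08], [-4, 8, -16, 0.16], [-6, 13.5, -16, 0.23]])

```text
time_s: 4.0
tcp_pos: [0.5757, 0.1238, 0.1685]
orientation: [[0.999, 0.051, 0.011], [0.051, -0.999, 0.005], [0.011, -0.004, -1.0]]
force: [0.1, -0.4, -2.2]
finger_gap: 0.559
```

```bash
python3 - <<'E'
from h import *
o=get_obs(); print(o["tcp_pos"],o["finger_gap"],o["force"],tool([.561,.036,.165],o))
E
```

```text
[0.57567032 0.12382323 0.16848709] 0.5594826346853469 [ 0.10371714 -0.41239615 -2.18597204] [-1.91849732  8.69708028  0.28832757]
```

Call:
step_arm(rows=[[-0.9, 4.3, 0.2, 0], [-1.9, 8.7, 0.2, 0], [-1.9, 8.7, 0.2, 0], [-1.9, 8.7, 0.2, 0], [-1.9, 8.7, 0.2, 0]])

```text
time_s: 4.62
tcp_pos: [0.5615, 0.0368, 0.1662]
orientation: [[0.999, 0.052, 0.012], [0.052, -0.999, 0.005], [0.012, -0.005, -1.0]]
force: [-0.0, -0.1, -0.1]
finger_gap: 0.559
```

```bash
python3 - <<'E'
from h import *
o,c,im=look("w3"); np.save("w3.npy",[c,o]); print(o["orientation"].round(3))
cv2.imwrite("pics/w3c.png",cv2.resize(im[110:330,140:420],None,fx=2.7,fy=2.7,interpolation=cv2.INTER_CUBIC))
E
```

```text
4.625 [0.5615 0.0368 0.1662] yaw 0.052 gap 0.5589733005110142
[[ 0.999  0.052  0.012]
 [ 0.052 -0.999  0.005]
 [ 0.012 -0.005 -1.   ]]
```

View pics/w3c.png

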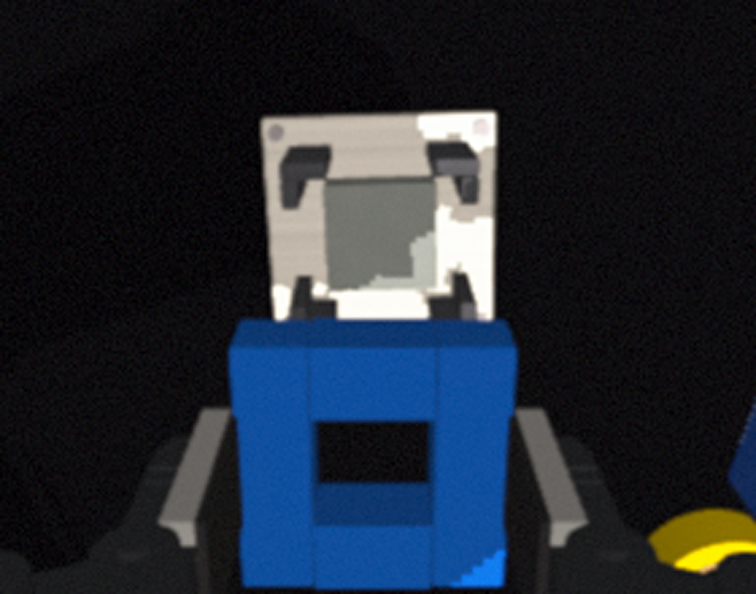

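```bash
python3 - <<'E'
from h import *
c,o=np.load("w3.npy",allow_pickle=True)
def m(n,uv,z):
    uv=np.array(uv)/2.7+[140,110]; P=ray("wrist",uv,z,c); d=[P[i]-P[i-1] for i in range(4)]
    print(n,P.mean(0).round(4),"sides",[round(np.linalg.norm(e)*1e3,1) for e in d],"yaw",np.round([(np.arctan2(e[1],e[0])+np.pi/4)%(np.pi/2)-np.pi/4 for e in d],3),"tool",tool(P.mean(0),o).round(2))
m("ped",[(325,180),(435,178),(437,290),(328,290)],.018)
m("sp outer",[(230,347),(515,347),(505,588),(243,588)],.1756)
m("sp hole",[(316,421),(430,421),(431,524),(316,524)],.1756)
P=ray("wrist",np.array([(262,118),(496,111)])/2.7+[140,110],.005,c);print(P, np.arctan2(*(P[0]-P[1])[[0,1]]))
print(proj("wrist",[[.561,.036,.018]],c))
E
```

```text
ped [0.5599 0.0342 0.018 ] sides [np.float64(40.9), np.float64(38.5), np.float64(41.6), np.float64(39.8)] yaw [0.062 0.072 0.094 0.054] tool [-0.35  0.32 14.81]
sp outer [0.56   0.0367 0.1756] sides [np.float64(49.7), np.float64(48.9), np.float64(49.7), np.float64(49.8)] yaw [0.05  0.054 0.068 0.056] tool [-0.14 -0.01 -0.94]
sp hole [0.56   0.0367 0.1756] sides [np.float64(21.3), np.float64(20.2), np.float64(21.3), np.float64(21.2)] yaw [0.032 0.055 0.083 0.055] tool [-0.14 -0.01 -0.94]
[[ 0.59757971  0.0789276   0.005     ]
 [ 0.60450906 -0.00433421  0.005     ]] -0.0830323168167403
[[279.38973293 196.11977483]]
```

Call:
step_arm(rows=[[-0.2, 0.3, 4, -0.025], [-0.2, 0.3, 8.5, -0.025], [-0.2, 0.3, 11, -0.025], [-0.2, 0.3, 11.4, -0.025], [-0.2, 0.3, 11.4, -0.025]])

```text
time_s: 5.3
tcp_pos: [0.5614, 0.0349, 0.0524]
orientation: [[0.997, 0.078, 0.012], [0.078, -0.997, 0.005], [0.012, -0.004, -1.0]]
force: [0.4, -0.8, -0.5]
finger_gap: 0.56
```

```bash
python3 - <<'E'
from h import *
o,c,im=look("w4"); np.save("w4.npy",[c,o]); print(o["orientation"].round(3))
cv2.imwrite("pics/w4c.png",cv2.resize(im[170:350,150:410],None,fx=3,fy=3,interpolation=cv2.INTER_CUBIC))
E
```

```text
5.3 [0.5614 0.0349 0.0524] yaw 0.078 gap 0.5596102826993121
[[ 0.997  0.078  0.012]
 [ 0.078 -0.997  0.005]
 [ 0.012 -0.004 -1.   ]]
```

View pics/w4c.png

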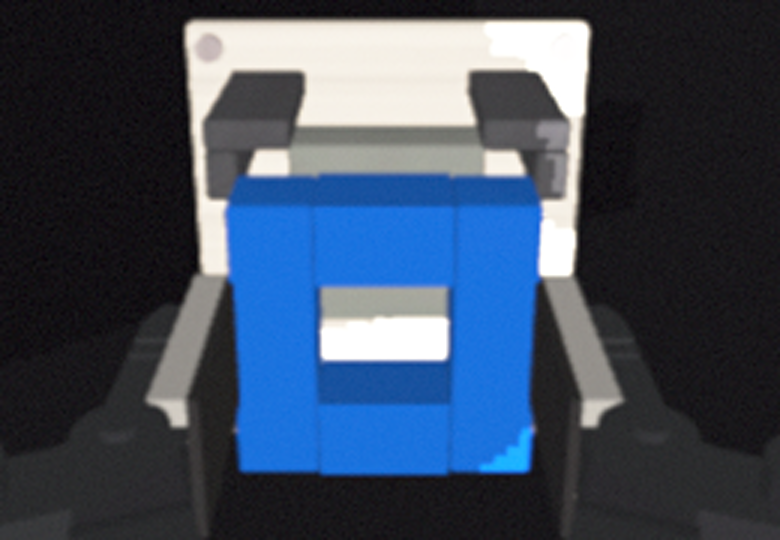

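```bash
python3 - <<'E'
from h import *
c,o=np.load("w4.npy",allow_pickle=True)
def m(n,uv,z,half):
    P=ray("wrist",np.array(uv)/3+[150,170],z,c)@o["orientation"]*100-o["tcp_pos"]@o["orientation"]*100
    d=P[1]-P[0]; print(n,"mid",P[:2].mean(0).round(3),"len",np.linalg.norm(d).round(3),"ang",np.arctan2(d[0],d[1]).round(3),"centre x",(P[:2].mean(0)[0]-half).round(3))
m("base",[(189,22),(588,22)],.005,4.2)
m("posts",[(205,121),(567,121)],.040,2.65+.6)
m("ped",[(289,146),(484,146)],.018,2.0)
m("spacer front",[(228,206),(540,206)],.0618,2.5)
m("spacer rear",[(240,471),(531,471)],.0618,-2.5)
m("hole f",[(319,286),(449,286)],.0618,1.1)
m("hole r",[(319,404),(449,404)],.0618,-1.1)
E
```

```text
base mid [3.928 0.079 4.792] len 8.231 ang 0.001 centre x -0.272
posts mid [2.975 0.016 1.28 ] len 6.309 ang 0.002 centre x -0.275
ped mid [1.694 0.038 3.465] len 3.913 ang 0.002 centre x -0.306
spacer front mid [ 2.339 -0.021 -0.908] len 4.82 ang 0.002 centre x -0.161
spacer rear mid [-2.578  0.009 -0.967] len 4.973 ang 0.003 centre x -0.078
hole f mid [ 0.957 -0.019 -0.924] len 2.068 ang 0.002 centre x -0.143
hole r mid [-1.239 -0.017 -0.95 ] len 2.164 ang 0.003 centre x -0.139
```

Call:
step_arm(rows=[[-0.15, 0.05, 0, 0], [-0.15, 0.05, 1.0, 0], [-0.15, 0.05, 2.0, 0], [-0.15, 0.05, 2.8, 0], [-0.15, 0.05, 3.0, 0]])

```text
time_s: 5.98
tcp_pos: [0.5601, 0.0342, 0.0225]
orientation: [[0.997, 0.078, 0.011], [0.078, -0.997, 0.005], [0.011, -0.004, -1.0]]
force: [-7.0, 0.8, 15.5]
finger_gap: 0.56
```

Call:
step_arm(rows=[[0, 0, 0, 0], [0, 0, 0, 0], [0, 0, 0, 0], [0, 0, 0, 0], [0, 0, 0, 0]], fingers=85)

```text
time_s: 6.6
tcp_pos: [0.5602, 0.0343, 0.0225]
orientation: [[0.997, 0.078, 0.011], [0.078, -0.997, 0.005], [0.011, -0.004, -1.0]]
force: [-0.5, -0.7, -0.2]
finger_gap: 0.851
```

Call:
step_arm(rows=[[0, 0, -3, 0], [0, 0, -7, 0], [0, 0, -11, 0], [0, 0, -11.4, 0], [0, 0, -11.4, 0]])

```text
time_s: 7.22
tcp_pos: [0.5587, 0.0338, 0.1366]
orientation: [[0.997, 0.078, 0.012], [0.078, -0.997, 0.005], [0.012, -0.004, -1.0]]
force: [-0.1, -0.6, 0.4]
finger_gap: 0.854
```

```bash
python3 - <<'E'
from h import *
o,c,im=look("w5"); np.save("w5.npy",[c,o]); print(o["orientation"].round(3))
cv2.imwrite("pics/w5c.png",cv2.resize(im[130:280,180:380],None,fx=4,fy=4,interpolation=cv2.INTER_CUBIC))
hsv=cv2.cvtColor(im,cv2.COLOR_BGR2HSV)
quad(cv2.inRange(hsv,(95,120,60),(130,255,255)),.032,c,o,"spacer")
print("plate",tool([.4866,.2474,.16],o))
E
```

```text
7.225 [0.5587 0.0338 0.1366] yaw 0.078 gap 0.8539826884538722
[[ 0.997  0.078  0.012]
 [ 0.078 -0.997  0.005]
 [ 0.012 -0.004 -1.   ]]
skip 6819.0 [[525, 202], [535, 226], [527, 259], [460, 325], [435, 331], [415, 302], [461, 192]]
spacer [[309, 181], [307, 237], [249, 237], [248, 180]] [0.5588 0.034  0.032 ] sides [np.float64(49.2), np.float64(49.0), np.float64(49.7), np.float64(49.9)] yaw [0.063 0.075 0.08  0.066] toolcm [-0.12  0.02 10.46]
plate [ -5.49474727 -21.87091999  -2.30932384]
```

View pics/w5c.png

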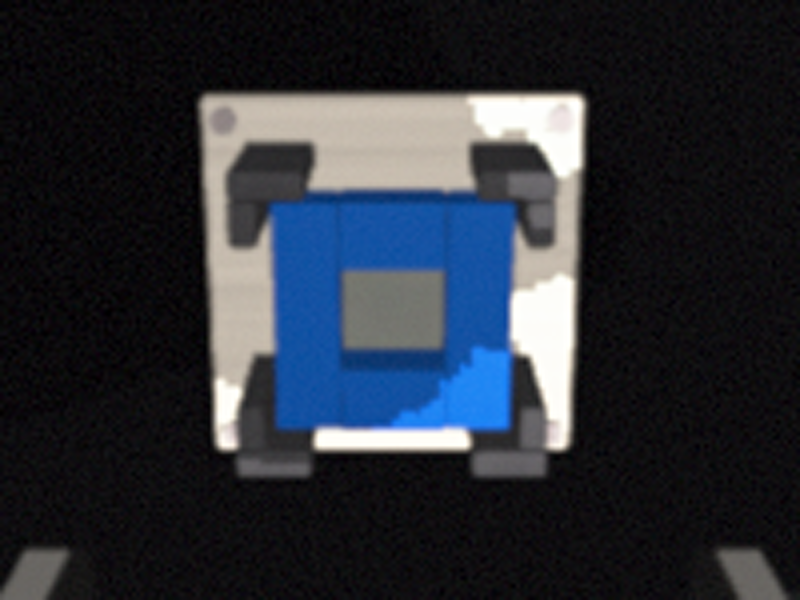

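Call:
step_arm(rows=[[-1.3, -5.5, -1, 0.02], [-2.7, -11, -2.3, 0.04], [-4.1, -16.5, -2.3, 0.04], [-5.5, -21.9, -2.3, 0.04], [-5.5, -21.9, -2.3, 0.04]], fingers=100)

```text
time_s: 7.9
tcp_pos: [0.4847, 0.2502, 0.1577]
orientation: [[0.999, 0.042, 0.009], [0.042, -0.999, 0.003], [0.009, -0.003, -1.0]]
force: [0.1, -0.5, 0.4]
finger_gap: 1.003
```

```bash
python3 - <<'E'
from h import *
o,c,im=look("w6"); print(o["orientation"].round(3))
im[:, :200]=0; im[:,360:]=0; im[:120]=0
quad(cv2.inRange(im,(150,)*3,(255,)*3),.014,c,o,"plate")
quad(cv2.inRange(im,(120,)*3,(255,)*3),.014,c,o,"plate")
E
```

```text
7.9 [0.4847 0.2502 0.1577] yaw 0.042 gap 1.0028036110236278
[[ 0.999  0.042  0.009]
 [ 0.042 -0.999  0.003]
 [ 0.009 -0.003 -1.   ]]
plate [[307, 170], [307, 219], [256, 218], [255, 170]] [0.4863 0.2476 0.014 ] sides [np.float64(48.1), np.float64(48.2), np.float64(49.6), np.float64(47.2)] yaw [0.043 0.073 0.023 0.041] toolcm [ 0.03  0.32 14.37]
```

Call:
step_arm(rows=[[0.1, 0.3, 5, 0], [0.1, 0.3, 10, 0], [0.1, 0.3, 14, 0], [0.1, 0.3, 15.3, 0], [0.1, 0.3, 15.4, 0]])

```text
time_s: 8.57
tcp_pos: [0.4874, 0.2453, 0.0031]
orientation: [[0.999, 0.041, 0.007], [0.041, -0.999, 0.001], [0.007, -0.001, -1.0]]
force: [0.4, 0.4, 0.3]
finger_gap: 1.004
```

Call:
step_arm(rows=[[0, 0, 0, 0], [0, 0, 0, 0], [0, 0, 0, 0], [0, 0, 0, 0], [0, 0, 0, 0]], fingers=30)

```text
time_s: 9.2
tcp_pos: [0.4882, 0.2459, 0.005]
orientation: [[0.999, 0.041, 0.009], [0.041, -0.999, 0.003], [0.009, -0.003, -1.0]]
force: [-1.6, -1.1, 7.6]
finger_gap: 0.561
```

Call:
step_arm(rows=[[0, 0, -3, 0], [0, 0, -8, 0], [1.5, 3, -13, -0.03], [3.5, 8, -14, -0.03], [5.2, 13.3, -14, -0.03]])

```text
time_s: 9.82
tcp_pos: [0.5457, 0.1144, 0.148]
orientation: [[0.997, 0.073, 0.014], [0.073, -0.997, 0.006], [0.014, -0.005, -1.0]]
force: [0.7, 0.9, -0.7]
finger_gap: 0.561
```

```bash
python3 - <<'E'
from h import *
o=get_obs(); print(o["tcp_pos"],o["finger_gap"],o["force"],tool([.5602,.0343,.055],o))
E
```

```text
[0.54572876 0.1144057  0.14802065] 0.5606377138172035 [ 0.72985817  0.8686499  -0.70736394] [0.72952897 8.13920928 9.27431299]
```

Call:
step_arm(rows=[[0.4, 4, 1, -0.005], [0.7, 8.1, 3, -0.005], [0.7, 8.1, 6.5, -0.005], [0.7, 8.1, 7.3, -0.005], [0.7, 8.1, 7.3, -0.005]])

```text
time_s: 10.45
tcp_pos: [0.5597, 0.0349, 0.0753]
orientation: [[0.997, 0.078, 0.014], [0.078, -0.997, 0.006], [0.014, -0.004, -1.0]]
force: [-0.4, -0.3, -0.8]
finger_gap: 0.559
```

```bash
python3 - <<'E'
from h import *
o,c,im=look("w7"); np.save("w7.npy",[c,o]); print(o["orientation"].round(3))
cv2.imwrite("pics/w7c.png",cv2.resize(im[150:350,150:410],None,fx=3,fy=3,interpolation=cv2.INTER_CUBIC))
E
```

```text
10.45 [0.5597 0.0349 0.0753] yaw 0.078 gap 0.5592835283301195
[[ 0.997  0.078  0.014]
 [ 0.078 -0.997  0.006]
 [ 0.014 -0.004 -1.   ]]
```

View pics/w7c.png

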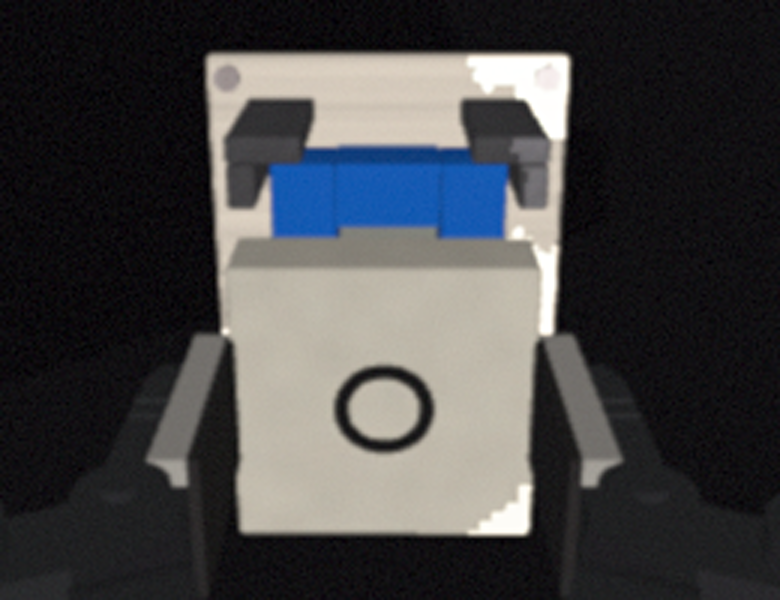

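```bash
cat >m.py <<'E'
from h import *
def m(c,o,n,uv,z,half,s,off):
    P=ray("wrist",np.array(uv)/s+off,z,c)@o["orientation"]*100-o["tcp_pos"]@o["orientation"]*100
    d=P[1]-P[0]; print(n,"mid",P[:2].mean(0).round(3),"len",np.linalg.norm(d).round(3),"ang",np.arctan2(d[0],d[1]).round(3),"centre x",(P[:2].mean(0)[0]-half).round(3))
E
python3 - <<'E'
from m import *
c,o=np.load("w7.npy",allow_pickle=True)
for a in [("base",[(208,54),(570,54)],.005,4.2),("posts",[(227,138),(549,138)],.040,3.25),("spacer",[(272,163),(505,163)],.032,2.5),("plate f",[(230,268),(540,268)],.0843,2.5),("plate r",[(240,534),(530,534)],.0843,-2.5),("ring",[(334,408),(434,408)],.0843,0)]: m(c,o,*a,3,[150,150])
E
```

```text
base mid [4.055 0.105 7.086] len 8.288 ang 0.001 centre x -0.145
posts mid [3.084 0.064 3.572] len 6.343 ang 0.002 centre x -0.166
spacer mid [2.313 0.082 4.361] len 4.837 ang 0.002 centre x -0.187
plate f mid [ 2.289 -0.006 -0.869] len 4.807 ang 0.002 centre x -0.211
plate r mid [-2.661  0.    -0.94 ] len 4.973 ang 0.004 centre x -0.161
ring mid [-0.192 -0.018 -0.905] len 1.633 ang 0.003 centre x -0.192
```

Call:
step_arm(rows=[[0, 0.08, 0.8, 0], [0, 0.08, 2.0, 0], [0, 0.08, 3.0, 0], [0, 0.08, 3.7, 0], [0, 0.08, 3.85, 0]])

```text
time_s: 11.12
tcp_pos: [0.5605, 0.0345, 0.037]
orientation: [[0.997, 0.079, 0.014], [0.079, -0.997, 0.005], [0.014, -0.004, -1.0]]
force: [-3.9, 1.0, 10.2]
finger_gap: 0.559
```

Call:
step_arm(rows=[[0, 0, 0, 0], [0, 0, 0, 0], [0, 0, 0, 0], [0, 0, 0, 0], [0, 0, 0, 0]], fingers=85)

```text
time_s: 11.75
tcp_pos: [0.5606, 0.0345, 0.0371]
orientation: [[0.997, 0.079, 0.014], [0.079, -0.997, 0.005], [0.014, -0.004, -1.0]]
force: [-0.3, 0.5, 0.3]
finger_gap: 0.849
```

Call:
step_arm(rows=[[0, 0, -3, 0], [0, 0, -7, 0], [0, 0, -11, 0], [0, 0, -11.4, 0], [0, 0, -11.4, 0]])

```text
time_s: 12.38
tcp_pos: [0.5588, 0.0339, 0.1511]
orientation: [[0.997, 0.079, 0.014], [0.079, -0.997, 0.006], [0.015, -0.005, -1.0]]
force: [-0.8, 0.3, 0.9]
finger_gap: 0.854
```

```bash
python3 - <<'E'
from h import *
o,c,im=look("w8"); np.save("w8.npy",[c,o]); print(o["orientation"].round(3))
cv2.imwrite("pics/w8c.png",cv2.resize(im[130:280,180:380],None,fx=4,fy=4,interpolation=cv2.INTER_CUBIC))
print("above tweezers",tool([.544,-.29,.2],o))
E
```

```text
12.375 [0.5588 0.0339 0.1511] yaw 0.079 gap 0.8535631381471943
[[ 0.997  0.079  0.014]
 [ 0.079 -0.997  0.006]
 [ 0.015 -0.005 -1.   ]]
above tweezers [-3.94486068 32.15032764 -5.10804501]
```

View pics/w8c.png

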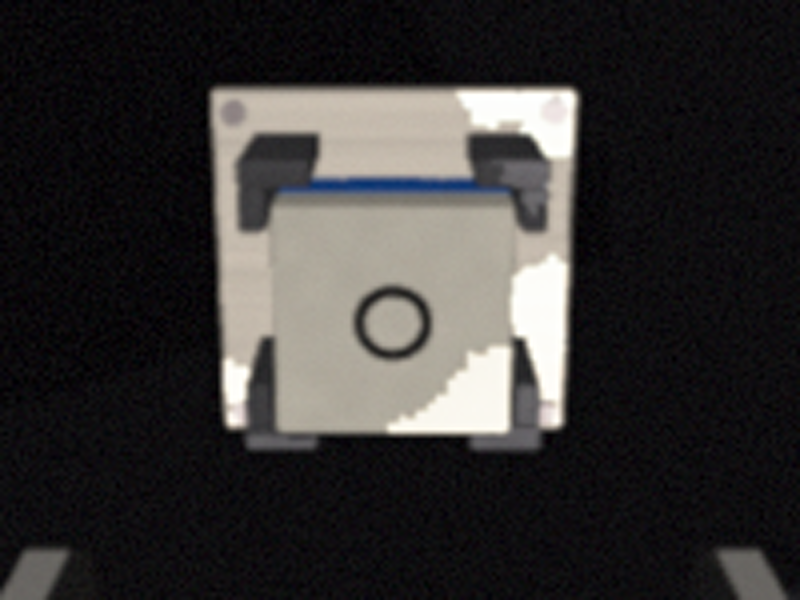

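Call:
step_arm(rows=[[-0.7, 6, -2.5, 0], [-1.5, 12, -5, 0], [-2.3, 18, -5, 0], [-3.1, 24, -5, 0], [-3.8, 30, -5, 0]], fingers=100)

```text
time_s: 13.05
tcp_pos: [0.5426, -0.2703, 0.197]
orientation: [[0.997, 0.079, 0.011], [0.079, -0.997, 0.006], [0.011, -0.005, -1.0]]
force: [1.4, 1.2, -0.4]
finger_gap: 0.999
```

Call:
step_arm(rows=[[0, 3, 0, 0], [0, 3, 0, 0], [0, 3, 0, 0], [0, 3, 0, 0], [0, 3, 0, 0]])

```text
time_s: 13.68
tcp_pos: [0.5452, -0.2993, 0.197]
orientation: [[0.997, 0.08, 0.011], [0.08, -0.997, 0.006], [0.012, -0.005, -1.0]]
force: [-0.1, -0.3, 0.2]
finger_gap: 1.002
```

```bash
python3 - <<'E'
from h import *
o,c,im=look("w9"); np.save("w9.npy",[c,o]); print(o["orientation"].round(3))
print("proj",proj("wrist",[[.544,-.285,.03],[.6,-.285,.02],[.46,-.29,.03]],c))
hsv=cv2.cvtColor(im,cv2.COLOR_BGR2HSV); g=cv2.inRange(hsv,(45,80,40),(85,255,255))
for cnt in cv2.findContours(g,0,2)[0]:
    if cv2.contourArea(cnt)>60: print(cv2.contourArea(cnt),cv2.boxPoints(cv2.minAreaRect(cnt)).round().tolist())
u,v=proj("wrist",[.54,-.285,.03],c)[0].astype(int); u0,v0=max(u-130,0),max(v-110,0)
print(u0,v0); cv2.imwrite("pics/w9c.png",cv2.resize(im[v0:v0+195,u0:u0+260],None,fx=3,fy=3,interpolation=cv2.INTER_CUBIC))
E
```

```text
13.675 [ 0.5452 -0.2993  0.197 ] yaw 0.08 gap 1.00189879712443
[[ 0.997  0.08   0.011]
 [ 0.08  -0.997  0.006]
 [ 0.012 -0.005 -1.   ]]
proj [[264.61557808 190.6014402 ]
 [268.86848504 133.69995375]
 [263.97674756 264.35725258]]
149.5 [[293.0, 201.0], [298.0, 165.0], [303.0, 165.0], [298.0, 202.0]]
145.5 [[244.0, 163.0], [249.0, 163.0], [252.0, 200.0], [247.0, 200.0]]
134 84
```

View pics/w9c.png

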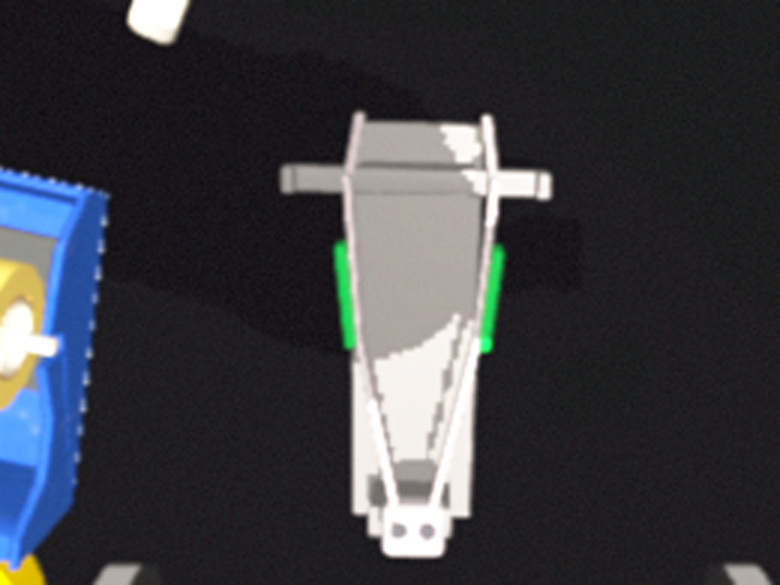

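```bash
python3 - <<'E'
from h import *
c,o=np.load("w9.npy",allow_pickle=True); R=o["orientation"]
f=lambda uv,z:(ray("wrist",np.array(uv)/3+[134,84],z,c)-o["tcp_pos"])@R*100
G=f([(335,244),(345,350),(503,246),(490,350)],.042); print("grips",G.round(2),G.mean(0))
T=f([(360,115),(487,117)],.014); print("tips",T.round(2),T.mean(0))
H=f([(414,530)],.042); print("hinge",H)
d=T.mean(0)-H[0]; print("ang tool", np.arctan2(d[1],d[0]))
B=f([(282,192),(550,198)],.03); print("front rest",B,np.arctan2(*(B[1]-B[0])[:2]))
# ring in world, from w8
c8,o8=np.load("w8.npy",allow_pickle=True)
P=ray("wrist",np.array([(393,322)])/4+[180,130],.046,c8); print("ring world",P,tool(P,o8))
E
```

```text
grips [[ 2.62 -3.08 15.55]
 [-0.9  -2.86 15.5 ]
 [ 2.57  2.27 15.52]
 [-0.89  1.93 15.48]] [ 0.847853   -0.43551565 15.51282747]
tips [[ 6.43 -2.4  18.39]
 [ 6.37  1.85 18.37]] [ 6.3956055  -0.27221062 18.37696033]
hinge [[-7.51764622 -0.6149559  15.41612463]]
ang tool 0.024629467059577116
front rest [[ 4.09576897 -4.8809677  16.7732967 ]
 [ 3.91282457  3.86278696 16.72695605]] -0.020919812765426374
ring world [[0.55823164 0.03416264 0.046     ]] [[-0.20961433  0.02132025 10.50523119]]
```

Call:
step_arm(rows=[[0.5, -0.3, 4, 0.022], [0.85, -0.44, 9, 0.022], [0.85, -0.44, 13, 0.022], [0.85, -0.44, 16.5, 0.022], [0.85, -0.44, 17.9, 0.022]])

```text
time_s: 14.35
tcp_pos: [0.5544, -0.2926, 0.0163]
orientation: [[0.998, 0.059, 0.009], [0.059, -0.998, 0.007], [0.009, -0.006, -1.0]]
force: [-0.8, -0.8, 0.7]
finger_gap: 0.995
```

Call:
step_arm(rows=[[0, 0, 0, 0], [0, 0, 0, 0], [0, 0, 0, 0], [0, 0, 0, 0], [0, 0, 0, 0]], fingers=55)

```text
time_s: 14.98
tcp_pos: [0.5557, -0.2929, 0.0176]
orientation: [[0.998, 0.059, 0.011], [0.059, -0.998, 0.006], [0.012, -0.005, -1.0]]
force: [1.8, 0.0, 4.3]
finger_gap: 0.549
```

Call:
step_arm(rows=[[0, 0, 0, 0], [0, 0, 0, 0], [0, 0, 0, 0], [0, 0, 0, 0], [0, 0, 0, 0]], fingers=45)

```text
time_s: 15.6
tcp_pos: [0.5564, -0.2931, 0.0185]
orientation: [[0.998, 0.059, 0.013], [0.059, -0.998, 0.005], [0.013, -0.004, -1.0]]
force: [0.4, -0.6, 7.3]
finger_gap: 0.451
```

```bash
python3 - <<'E'
from h import *
o,c,im=look("w10"); np.save("w10.npy",[c,o]); print(o["orientation"].round(3))
# expected tip pixels for gaps
for g in (14,20,28,42):
    P=o["tcp_pos"]+np.array([[.055,s*g/2000,0] for s in(-1,1)])@o["orientation"].T; P[:,2]=.014; print(g,proj("wrist",P,c).round(1).tolist())
E
```

```text
15.6 [ 0.5564 -0.2931  0.0185] yaw 0.059 gap 0.4512429970488511
[[ 0.998  0.059  0.013]
 [ 0.059 -0.998  0.005]
 [ 0.013 -0.004 -1.   ]]
14 [[263.7, 165.3], [293.3, 165.3]]
20 [[257.4, 165.2], [299.6, 165.3]]
28 [[248.9, 165.2], [308.0, 165.3]]
42 [[234.2, 165.2], [322.8, 165.3]]
```

Call:
step_arm(rows=[[0, 0, 0, 0], [0, 0, 0, 0], [0, 0, 0, 0], [0, 0, 0, 0], [0, 0, 0, 0]], fingers=40)

```text
time_s: 16.27
tcp_pos: [0.5566, -0.2933, 0.0189]
orientation: [[0.998, 0.059, 0.013], [0.059, -0.998, 0.005], [0.014, -0.004, -1.0]]
force: [0.9, 0.3, 6.1]
finger_gap: 0.404
```

Call:
step_arm(rows=[[0, 0, -0.5, 0], [0, 0, -2, 0], [0, 0, -4, 0], [0, 0, -7, 0], [0, 0, -10, 0]])

```text
time_s: 16.9
tcp_pos: [0.5548, -0.2937, 0.1204]
orientation: [[0.998, 0.059, 0.013], [0.059, -0.998, 0.005], [0.013, -0.004, -1.0]]
force: [1.0, -0.9, -0.5]
finger_gap: 0.404
```

Call:
step_arm(rows=[[-1, 0, -2, 0], [-1, 0, -4, 0], [-1, 0, -4, 0], [-1, 0, -4, 0], [-1, 0, -4, 0]])

```text
time_s: 17.52
tcp_pos: [0.5437, -0.2943, 0.1592]
orientation: [[0.998, 0.059, 0.011], [0.059, -0.998, 0.006], [0.011, -0.005, -1.0]]
force: [0.2, -0.7, -0.4]
finger_gap: 0.406
```

```bash
python3 - <<'E'
from h import *
o,c,im=look("w11"); np.save("w11.npy",[c,o]); print(o["orientation"].round(3),o["force"])
z=o["tcp_pos"][2]
P=o["tcp_pos"]+np.array([[.055,s*.008,.004] for s in(-1,1)])@o["orientation"].T; p=proj("wrist",P,c); print(p)
v=int(p[:,1].mean())
g=im.max(2)
for r in range(v-25,v+30,4): print(r,"".join("#" if x>150 else "+" if x>90 else "." for x in g[r,230:330]))
hsv=cv2.cvtColor(im,cv2.COLOR_BGR2HSV); m=cv2.inRange(hsv,(45,80,40),(85,255,255))
for cnt in cv2.findContours(m,0,2)[0]:
    if cv2.contourArea(cnt)>40: print(cv2.contourArea(cnt),cv2.boxPoints(cv2.minAreaRect(cnt)).round().tolist())
E
```

```text
17.525 [ 0.5437 -0.2943  0.1592] yaw 0.059 gap 0.40621511973224217
[[ 0.998  0.059  0.011]
 [ 0.059 -0.998  0.006]
 [ 0.011 -0.005 -1.   ]] [ 0.22922891 -0.6590699  -0.37410492]
[[261.40173096 165.62085019]
 [295.44063229 165.63796805]]
140 ......................+################################################+............................
144 +################################################################################################+..
148 +#################################################################################################..
152 +++++++++++++++++++++++###########################################################################..
156 ......................+################################################+............................
160 ......................+################################################+............................
164 .......................+###############################################.............................
168 .......................+###############################################.............................
172 .......................+##############################################+.............................
176 .......................+##############################################+.............................
180 .......................+###############################################.............................
184 .......................+###############################################+............................
188 .......................+################################################+...........................
192 .......................+#################################################+..........................
626.0 [[306.0, 330.0], [309.0, 252.0], [318.0, 252.0], [316.0, 330.0]]
626.0 [[237.0, 252.0], [247.0, 252.0], [249.0, 329.0], [239.0, 329.0]]
```

Call:
step_arm(rows=[[-0.2, -2.5, 0, 0], [-0.5, -6.5, 0, 0], [-0.8, -11, 0, 0], [-1.1, -15.5, 0, 0], [-1.4, -20, 0, 0]])

```text
time_s: 18.2
tcp_pos: [0.5175, -0.0942, 0.1596]
orientation: [[0.998, 0.059, 0.01], [0.059, -0.998, 0.005], [0.011, -0.005, -1.0]]
force: [1.2, 0.4, 0.1]
finger_gap: 0.405
```

```bash
python3 - <<'E'
from h import *
o=get_obs(); print(o["tcp_pos"],o["finger_gap"],tool([.5036,.0311,.09],o))
E
```

```text
[ 0.51747515 -0.09422274  0.15958504] 0.4045502119226919 [ -0.7177589  -12.55867701   7.01201297]
```

Call:
step_arm(rows=[[-0.2, -2, 0, 0], [-0.4, -3.5, 0, 0], [-0.4, -3.5, 0, 0], [-0.4, -3.5, 0, 0], [-0.4, -3.5, 0, 0]])

```text
time_s: 18.82
tcp_pos: [0.5114, -0.0602, 0.1595]
orientation: [[0.998, 0.058, 0.01], [0.058, -0.998, 0.005], [0.01, -0.005, -1.0]]
force: [0.1, 0.3, -1.1]
finger_gap: 0.405
```

```bash
python3 - <<'E'
from h import *
o,c,im=look("w12"); np.save("w12.npy",[c,o])
g=im.max(2)
for r in range(120,206,4): print(r,"".join("#" if x>130 else "+" if x>70 else "." for x in g[r,225:335]))
print(tool([.5036,.0311,.09],o))
E
```

```text
18.825 [ 0.5114 -0.0602  0.1595] yaw 0.058 gap 0.40477197806880844
120 +.............................................................................................................
124 +.............................................................................................................
128 #.............................................................................................................
132 #+............................................................................................................
136 #+............................................................................................................
140 ##............................................................................................................
144 ##+...........................................................................................................
148 ##+...........................................................................................................
152 ##+..........................................................................................................
[... 834 characters left out ...]
.......+######+...............................+######+.................................
188 .............................+#######+................................+######+................................
192 ............................+#######+.................................+#######+...............................
196 ...........................+#######+...................................+#######+..............................
200 ..........................+#######+.....................................+#######+.............................
204 .........................+#######+.......................................+#######+............................
[-0.32202989 -9.12801376  6.99398531]
```

```bash
python3 - <<'E'
from h import *
c,o=np.load("w12.npy",allow_pickle=True); g=cv2.imread("pics/w12.png").max(2).astype(int)
for r in range(158,168): print(r,[ (225+40+np.flatnonzero(0)).tolist()] if 0 else np.flatnonzero(g[r,235:325]>90)[[0,-1]]+235 if (g[r,235:325]>90).any() else None, np.flatnonzero(np.diff((g[r,235:325]>90).astype(int)))+235)
for z in (.150,.1545): 
    P=(ray("wrist",[(263,163),(294,163)],z,c)-o["tcp_pos"])@o["orientation"]*100; print(z,P.round(2),np.diff(P[:,1]),P.mean(0))
E
```

```text
158 None []
159 None []
160 None []
161 None []
162 None []
163 [261 295] [260 264 292 295]
164 [260 296] [259 265 290 296]
165 [259 297] [258 266 290 297]
166 [259 297] [258 266 290 297]
167 [259 297] [258 266 290 297]
0.15 [[ 5.51 -0.75  1.01]
 [ 5.52  0.76  1.01]] [1.51409498] [5.51484262e+00 3.98915099e-03 1.01008470e+00]
0.1545 [[ 5.6  -0.73  0.56]
 [ 5.6   0.74  0.56]] [1.46943766] [5.59713179e+00 2.31782776e-03 5.60900954e-01]
```

Call:
step_arm(rows=[[-0.1, -3, 0, 0], [-0.3, -6.5, 0, 0], [-0.4, -9.1, 1, 0], [-0.4, -9.1, 4, 0], [-0.4, -9.1, 7, 0]], fingers=39.5)

```text
time_s: 19.5
tcp_pos: [0.5032, 0.031, 0.0895]
orientation: [[0.998, 0.058, 0.011], [0.058, -0.998, 0.006], [0.011, -0.005, -1.0]]
force: [-0.6, 0.1, -1.2]
finger_gap: 0.399
```

Call:
step_arm(rows=[[0, 0, 0.5, 0], [0, 0, 1, 0], [0, 0, 1.5, 0], [0, 0, 1.5, 0], [0, 0, 1.5, 0]])

```text
time_s: 20.12
tcp_pos: [0.5037, 0.0311, 0.075]
orientation: [[0.998, 0.058, 0.012], [0.058, -0.998, 0.006], [0.012, -0.005, -1.0]]
force: [-0.1, 0.1, -0.3]
finger_gap: 0.4
```

```bash
python3 - <<'E'
from h import *
o,c,im=look("w13"); np.save("w13.npy",[c,o]); print(o["orientation"].round(3))
print(proj("wrist",[[.5585,.0343,.046]],c))
cv2.imwrite("pics/w13c.png",cv2.resize(im[100:250,180:380],None,fx=4,fy=4,interpolation=cv2.INTER_CUBIC))
E
```

```text
20.125 [0.5037 0.0311 0.075 ] yaw 0.058 gap 0.400308233851314
[[ 0.998  0.058  0.012]
 [ 0.058 -0.998  0.006]
 [ 0.012 -0.005 -1.   ]]
[[278.58835157 157.51242565]]
```

View pics/w13c.png

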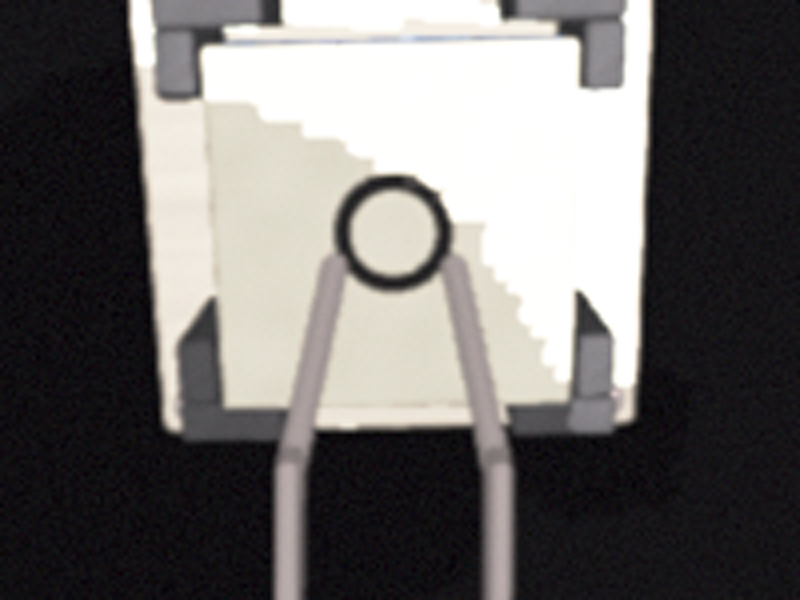

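```bash
python3 - <<'E'
from h import *
c,o=np.load("w13.npy",allow_pickle=True)
f=lambda uv,z:((ray("wrist",np.array(uv)/4+[180,100],z,c)-o["tcp_pos"])@o["orientation"]*100).round(2)
print("ring",f([(393,232)],.046)); print("tips",f([(336,256),(452,256)],.0697))
E
```

```text
ring [[ 5.43 -0.    2.97]]
tips [[ 5.54 -0.69  0.6 ]
 [ 5.54  0.69  0.59]]
```

Call:
step_arm(rows=[[-0.1, 0, 0.4, 0], [-0.1, 0, 0.8, 0], [-0.1, 0, 1.2, 0], [-0.1, 0, 1.3, 0], [-0.1, 0, 1.3, 0]])

```text
time_s: 20.8
tcp_pos: [0.5028, 0.0311, 0.0618]
orientation: [[0.998, 0.058, 0.012], [0.058, -0.998, 0.006], [0.012, -0.005, -1.0]]
force: [0.3, 0.7, -0.3]
finger_gap: 0.4
```

Call:
step_arm(rows=[[0, 0, 0, 0], [0, 0, 0, 0], [0, 0, 0, 0], [0, 0, 0, 0], [0, 0, 0, 0]])

```text
time_s: 21.42
tcp_pos: [0.5028, 0.0311, 0.0618]
orientation: [[0.998, 0.058, 0.012], [0.058, -0.998, 0.006], [0.012, -0.005, -1.0]]
force: [-1.0, -0.5, -0.1]
finger_gap: 0.398
```

```bash
python3 - <<'E'
from h import *
o,c,im=look("w14"); print(o["force"],np.abs(o["qvel"]).max())
R=o["orientation"]; g=im.max(2)
ring=proj("wrist",[[.5583,.0342,.046]],c)[0]; tips=proj("wrist",o["tcp_pos"]+np.array([[5.54,s*.69,.6] for s in(-1,1)])/100@R.T,c)
print("expected ring px",ring,"tips px",tips)
u,v=ring.astype(int)
for r in range(v-20,v+28,2): print(r,"".join("#" if x>190 else "+" if x>140 else "." for x in g[r,u-30:u+30]))
print("col0",u-30)
E
```

```text
21.425 [0.5028 0.0311 0.0618] yaw 0.058 gap 0.3977485361700657
[-1.04799565 -0.51733586 -0.11187579] 0.0018309828753053023
expected ring px [278.85237587 160.12636502] tips px [[263.94073903 163.97454762]
 [292.94895895 163.98943297]]
140 ############################################################
142 ############################################################
144 #########################+##+#++############################
146 #####################+...............+######################
148 ###################+....................+###################
150 #################+......++#########+.......#################
152 ################......+###############+.....################
154 ##############+......##################+.....###############
156 ##############+.....####################+....+##############
158 ##############.....+#####################+....+#############
160 ##############.....######################+.....#############
162 ##############.....+#####################+....+#############
164 #############++++...####################+....+++############
166 ############++++++...##################+...++++++###########
168 ############++++++....+###############+.....++++++##########
170 ###########++++++........+#########+........++++++##########
172 ###########+++++++++.....................+#+++++++##########
174 ##########++++++++###++...............+####++++++++#########
176 ##########+++++++#########++....++##########+++++++#########
178 #########++++++++###########################++++++++########
180 #########+++++++#############################+++++++########
182 ########++++++++#############################++++++++#######
184 ########++++++++#############################++++++++#######
186 ########+++++++###############################++++++++######
col0 248
```

The tips sit over opposite sides of the ring, everything is at rest, and the position matches the plan. Handing in.

```bash
python3 -c "
from station import *
finish_job(); o=get_obs(); print(o['time_s'],o['tcp_pos'],o['finger_gap'])"
```

```text
the job is handed in; nothing more can be done
the job is handed in; nothing more can be done
```

The job is done and handed in at about 21.5 s of the 64 s allowed. The arm is holding the tweezers over the ring in the air. The hand-in reported no verdict.

**What I did:** I seated the blue spacer in the nest, then the white plate on top with the ring up. I checked each one after letting go with a wrist picture. Then I gripped the tweezers by the green grips, squeezed them while they lay on the stand, and lifted them and carried them over the ring. I did most of the squeeze before the lift, not over the plate, and trimmed the last half per cent of finger opening on the way over.

**Last checks:**
- **Tip gap:** about 13.8 mm, from a wrist picture taken 13 mm higher.
- **Position:** in that same picture the tips were centred left to right and 1 mm ahead of the ring's centre. I shifted 1 mm back during the final descent.
- **Height:** the tips are about 10 mm above the plate. I worked this out from the arm's height, not from a direct measurement.
- **At rest:** the joints were still, with about 1 N at the wrist.
- **Final picture:** a pixel print after the descent showed both tips over opposite sides of the ring.

**Disagreements:**
- The tip gap was about 2 mm smaller than my estimate from the finger opening, so I relied on the camera.
- The tool is tilted by about 0.7°, which I left as it is.

The bystanders were not approached, but I did not re-photograph them to confirm they stayed put.

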